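Make up a stockroom order: slide box sets onto the mat, pack boxes

ROBOT

A 7-joint arm with a two-finger parallel gripper is mounted at the origin on the work surface. World frame = base frame: x ahead of the robot, y to its left, z up, the work surface at z = 0. Lengths are in mm, angles in degrees, forces in N, time in s.
With the tool pointing down it reaches from about 400 to 750 mm from the base axis. Payload 19.5 kg.
Tool frame: the origin (TCP) lies on the mounting face of the last link; the fingertips stand 173 mm ahead of it and the grasp point (between the pads) lies ctrl.tcp_to_grasp ahead of it (ctrl.tcp_to_grasp is the distance from the TCP to the grasp point, in mm); z points along the fingers, y is the line along which they close (so a half turn about z gives the same grasp; the last joint's range is limited). The gripper opens to 85 mm and grips with 20 to 120 N. Pads are 22 mm wide; open, the fingers measure 114 mm over their backs; the gripper's body (76 mm by 85 mm) begins 54 mm behind the grasp point. The pads swing forward as they close: fully open they stand 13 mm farther back than shut.
Start: joints at [-69.311, 40.479, -1.581, 85.061, 1.261, 54.483, -4.326], TCP at [225.39, 528.975, 404.668] pointing down, gripper open.
Joint ranges: [-155.06, 155.06], [-18.47, 123.98], [-90, 86.84], [0, 140.48], [-83.41, 263.41], [0, 116], [-161.91, 161.91]. Speed limits (degrees/s): [108.29, 108.29, 147.25, 147.25, 172.46, 172.46, 172.46].

INTERFACE

Orientations are given as [roll, pitch, yaw] about the fixed x, y, z axes, in that order (R = Rz(yaw) Ry(pitch) Rx(roll)).
In Python, from station import ctrl, imaging, ticket gives the robot as it stands. The module is installed in compiled form; this text tells all that it offers.
- The arm moves only by the shell command python3 -m creep 'ROWS' [FORCE]. ROWS is JSON, a list of rows, each a list of 3 entries, a list of its own where there are three numbers: the closure, from 0 (fully open) to 1 (shut), then the shift along the world's x, y, z each as a share of 0.1 m, from -1 to 1, then the turn, a rotation vector about the world's x, y, z each as a share of 180 degrees, from -1 to 1. A call has 1 to 10 rows; each row shifts and turns the commanded pose from where the row before left it; what a row does not reach is not made up. A row lasts 1/8 s, in which the tool goes at most 62.5 mm and 10.7 degrees, less where a joint would pass 70% of its speed; a pose out of reach is approached as far as the arm can. A call with a number of a shift or a turn outside -1 to 1 is refused whole. A call with a gripper value outside its range is refused whole. The fingers move at their own pace and stop on an object; FORCE is the grip in N (left out, the last holds). Time passes only in rows, so rows that do not move let the fingers close. It gives the time, the measured TCP pose, the force, the opening and the grip force at its end, in the units of the state.
- ctrl.get_obs(): the state, without advancing time (a new reading comes with each control period).
- imaging.capture(name): name is "side" or "top" or "wrist"; returns a dict with "image" (400x640x3 uint8, blue, green, red), "mtx" (3x3 intrinsics, pixels), "k1" (the pictures are not rectified: a ray, as slopes to the right and down, at radius r is drawn at 1 + k1 r^2 times it, then the intrinsics apply), "R" (3x3) and "t" (3): a world point X has camera coordinates R X + t; the wrist camera has in their place "mount" (4x4, takes a point from camera to tool coordinates, whose origin is the TCP and whose axes are the flange's). Camera axes: x right, y down, z forward; pixel columns grow to the right and rows downward; lengths in mm; the calibration is good to about 2 mm. A picture is of the moment at which its call begins: read the wrist's pose just before it. There is no depth.
- ticket.hand_in(): hands the job in; it is judged then, once.
The state is a dict: "time": time; "q": joint angles; "qd": joint speeds; "joint_efforts": joint torques, N m; "position": TCP position; "tool_rot": TCP orientation; "force": force on the tool from outside, world axes, zero at the start; "ft_torque": the same for the moment, N m; "gripper_width": opening from 0.0 (shut) to 1.0 (fully open); "gripper_force": force on a finger pad.
Only numpy, scipy, OpenCV 4.12 (cv2) and the standard library are available. Lean on these libraries where they do the work, as an engineer would, in place of code of your own. Each camera call takes 0.05 s, during which the arm holds its last target. There are 200 camera calls.

TASK

Make up the order at the packing bench: stand all the small boxes that are out on the table upright in the shallow carton, in one row along it, down on its floor. Slide the two flat square box sets over the table, never lifting them, until both lie side by side wholly on the dark dispatch mat and square to it. Leave the mug and the cassette stack where they are.

Things in the scene. Friction and masses are not known exactly. Their poses are not given: they have to be found in the camera images.
- mat: dark rubber dispatch mat let in level with the table top (no edge or step to catch on): 165 mm along its x, 290 mm along its y; origin at its centre on the surface, z up; fixed
- flat1: flat square dark-wood box set, 125 x 125 x 20 mm, about 0.45 kg, too wide to grip; slides on the table when pushed at an edge; origin at the centre of its underside, x and y normal to its side faces, z up
- flat2: a second flat box set, the same as flat1 in every way
- carton: shallow open cardboard carton, fixed to the table: outside 78 mm along its x, 206 mm along its y, 32 mm high; walls and floor 5 mm (inside 68 x 196 mm); origin at the centre of its underside, z up. The boxes stand in it in one row along its y, their 60 mm side along its x, and stick out above its walls; all five together take up 180 mm of the 196 mm
- box1: small upright wood-grain box with a pale paper band: 60 mm along its x, 45 mm along its y, 70 mm high; origin at the centre of its underside, z up. Starts standing on the table; may be absent. Grip it across the 60 mm (fingers closing along its x)
- box2: small upright wood-grain box with a pale paper band: 60 mm along its x, 45 mm along its y, 70 mm high; origin at the centre of its underside, z up. Starts standing on the table; may be absent. Grip it across the 60 mm (fingers closing along its x)
- box3: small upright wood-grain box with a pale paper band: 60 mm along its x, 30 mm along its y, 70 mm high; origin at the centre of its underside, z up. Starts standing on the table; may be absent. Grip it across the 60 mm (fingers closing along its x)
- box4: small upright wood-grain box with a pale paper band: 60 mm along its x, 30 mm along its y, 70 mm high; origin at the centre of its underside, z up. Starts standing on the table; may be absent. Grip it across the 60 mm (fingers closing along its x)
- box5: small upright wood-grain box with a pale paper band: 60 mm along its x, 30 mm along its y, 70 mm high; origin at the centre of its underside, z up. Starts standing on the table; may be absent. Grip it across the 60 mm (fingers closing along its x)
- mug: bystander: white mug, 80 mm wide, 90 mm high; origin at the centre of its underside
- cassette_stack: bystander: stack of cassette cases, 70 x 110 x 51 mm; origin at the centre of its underside
There are look-alikes about, which are no part of the job. Leave any green or white look-alike of the flat2 alone.

How it is judged:
By the outcome, as a careful person would: the job done as asked, in the order asked, and still so for the second after the job is handed in, with the robot touching nothing.
Of box1, box2, box3, box4, box5 only 3 to 5 are there at a start; the rules pass over those that are not, and their reading is None.
At some moment in a run one of flat1, flat2 may be knocked a few centimetres aside while the robot is not near it.
It also fails if it takes over 210 s, if anything falls off the work surface, if the arm or the gripper's body presses on something with over 40 N, if the wrist force passes 120 N, or if a joint passes its speed limit or range.

## Working session

There is one attempt and no reset: what is moved stays moved. The work goes in short steps, Python scripts to look and compute and a shell command to move; the robot and the scene stay as the last step left them, time stands still between calls to the robot, and variables do not carry over. Pictures are saved under pics/ and viewed, at most 14 in all, crops included, and the job is handed in when it is done.

```bash
mkdir -p pics; ls
python3 - <<'E'
from station import ctrl, imaging
import cv2
print(ctrl.get_obs(), ctrl.tcp_to_grasp)
for n in ("side","top"):
    d=imaging.capture(n); cv2.imwrite(f"pics/{n}0.png",d["image"]); print(n,d["mtx"],d["k1"],d["R"],d["t"])
d=imaging.capture("wrist"); print(d["mount"],d["mtx"],d["k1"])
E
```

```text
pics
{'time': 0.0, 'q': array([-69.31034157,  40.51568615,  -1.58242806,  85.08480036,
         1.26087179,  54.48143167,  -4.32616947]), 'qd': array([ 0.0165827 ,  0.06323389, -0.08133183, -0.03012568, -0.02151922,
        0.00591246, -0.04779115]), 'joint_efforts': array([-6.18214199e-05, -8.83213449e+01,  1.23457152e+00, -2.36151123e+01,
        1.69107481e-02,  6.85533989e-03, -1.09845564e-05]), 'position': array([225.36602845, 528.91605352, 404.20804126]), 'tool_rot': array([-1.79935465e+02,  2.32015928e-03,  1.56921069e+02]), 'force': array([-0.1628734 , -0.45062256,  0.06708278]), 'ft_torque': array([ 0.00409075, -0.02522474,  0.05015439]), 'gripper_force': 0.0, 'gripper_width': 0.999118908231866} 154.70000000000002
side [[442.66024148   0.         313.06061725]
 [  0.         442.66024148 209.94074927]
 [  0.           0.           1.        ]] 0.023371941418889163 [[ 0.9763434  -0.21524118  0.02061062]
 [-0.09096295 -0.49533785 -0.86392485]
 [ 0.19616142  0.84161253 -0.50319881]] [-602.88485207   17.05446746 1644.52861151]
top [[385.02670893   0.         316.93135175]
 [  0.         385.02670893 198.60022993]
 [  0.           0.           1.        ]] -0.01899262069849895 [[-0.02036839 -0.99978838  0.00288536]
 [-0.99509434  0.01999314 -0.09688927]
 [ 0.09681108 -0.00484468 -0.99529098]] [-125.42775177  572.65384019 1224.2353287 ]
[[ 5.27940614e-04 -9.53264594e-01 -3.02136284e-01  7.70766025e+01]
 [ 9.99999790e-01  3.90045588e-04  5.16733216e-04 -2.65779486e-01]
 [-3.74736555e-04 -3.02136494e-01  9.53264601e-01  3.16971138e+01]
 [ 0.00000000e+00  0.00000000e+00  0.00000000e+00  1.00000000e+00]] [[281.96130904   0.         320.94129156]
 [  0.         281.96130904 194.27891236]
 [  0.           0.           1.        ]] -0.004748733859200842
```

View pics/top0.png

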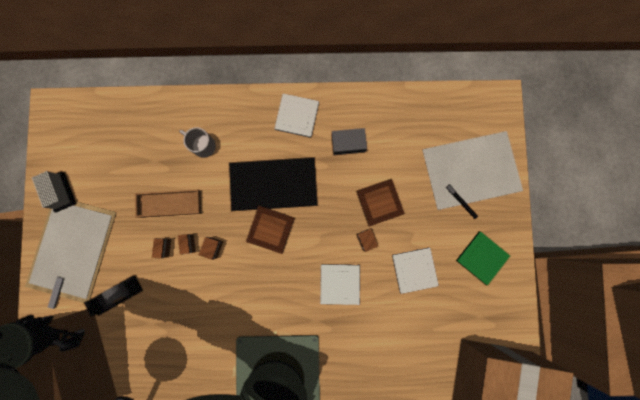

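View pics/side0.png

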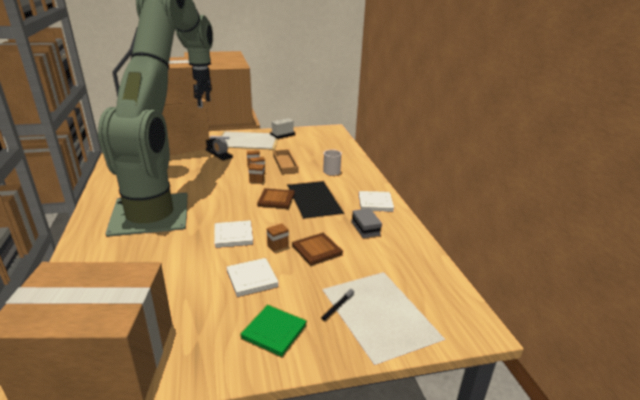

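The top view shows the mat (273,184), carton (168,203), flats (270,230) and (381,202), and boxes at (161,247), (187,244), (210,247) and (368,240). The mug is at (198,142) and the cassettes at (349,141). The side view agrees.

```bash
cat > h.py <<'E'
import numpy as np, cv2
from station import ctrl, imaging
from scipy.spatial.transform import Rotation as Ro
def cap(name):
    o=ctrl.get_obs(); d=imaging.capture(name)
    if name=="wrist":
        T=np.eye(4); T[:3,:3]=Ro.from_euler("xyz",o["tool_rot"],degrees=True).as_matrix(); T[:3,3]=o["position"]
        M=np.linalg.inv(T@d["mount"]); d["R"],d["t"]=M[:3,:3],M[:3,3]
    return d
def w(d,uv,z):
    uv=np.array(uv,float).reshape(-1,1,2)
    p=cv2.undistortPoints(uv,d["mtx"],np.array([d["k1"],0,0,0.]))[:,0]
    r=np.c_[p,np.ones(len(p))]@d["R"]; c=-d["R"].T@d["t"]
    return c+r*((z-c[2])/r[:,2])[:,None]
def pix(d,X):
    X=np.array(X,float).reshape(-1,1,3)
    return cv2.projectPoints(X,cv2.Rodrigues(d["R"])[0],d["t"],d["mtx"],np.array([d["k1"],0,0,0.]))[0][:,0]
def rectify(d,c,z,wd,hd,s):
    """top-down picture of the plane z round centre c: columns=-y, rows=-x, s px/mm"""
    W,H=int(wd*s),int(hd*s)
    v,u=np.mgrid[0:H,0:W]
    X=np.stack([c[0]+(H/2-v)/s,c[1]+(W/2-u)/s,np.full(u.shape,float(z))],-1)
    m=pix(d,X).reshape(H,W,2).astype(np.float32)
    return cv2.remap(d["image"],m,None,cv2.INTER_LINEAR)
E
python3 - <<'E'
from h import *
d=cap("top")
for n,uv,z in [("mat",[273,184],0),("carton",[168,203],32),("flatA",[270,230],20),("flatB",[381,202],20),("b1",[158,247],70),("b2",[185,244],70),("b3",[208,248],70),("b4",[369,240],70),("mug",[198,140],90),("cass",[349,141],51)]:
    print(n,w(d,[uv],z)[0].round())
im=d["image"][110:270,120:420]
cv2.imwrite("pics/crop1.png",cv2.resize(im,(780,416),interpolation=cv2.INTER_CUBIC))
E
```

```text
mat [625.   8.   0.]
carton [565. 346.  32.]
flatA [471.  17.  20.]
flatB [ 555. -346.   20.]
b1 [425. 361.  70.]
b2 [432. 277.  70.]
b3 [419. 205.  70.]
b4 [ 433. -296.   70.]
mug [756. 233.  90.]
cass [ 753. -245.   51.]
```

View pics/crop1.png

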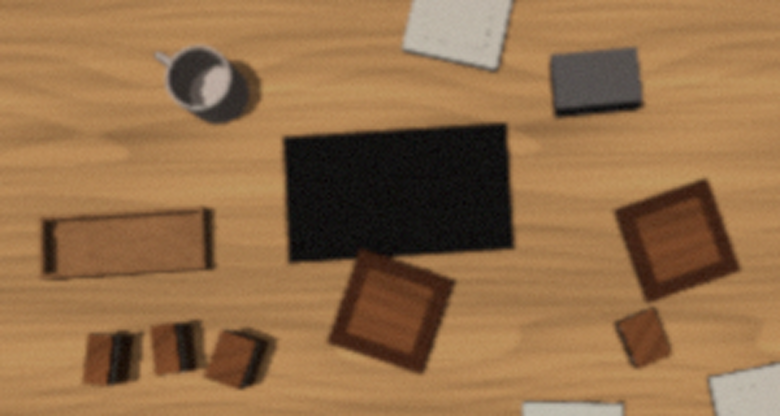

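```bash
python3 -m creep '[[0,[0.39,-0.38,0.14],[0,0,-0.0532]],[0,[0.39,-0.38,0.14],[0,0,-0.0532]],[0,[0.39,-0.38,0.14],[0,0,-0.0532]],[0,[0.39,-0.38,0.14],[0,0,-0.0532]],[0,[0.39,-0.38,0.14],[0,0,-0.0532]],[0,[0.39,-0.38,0.14],[0,0,-0.0532]],[0,[0.39,-0.38,0.14],[0,0,-0.0532]],[0,[0,0,0],[0,0,0]],[0,[0,0,0],[0,0,0]]]'
python3 - <<'E'
from h import *
d=cap("wrist"); np.save("w1.npy",d,allow_pickle=True); cv2.imwrite("pics/w1.png",d["image"])
E
```

```text
time: 1.32
position: [498.1, 263.4, 502.3]
tool_rot: [-179.9, -0.0, 90.0]
force: [-1.4, 0.6, -0.3]
gripper_width: 1.001
gripper_force: 0.0
```

View pics/w1.png

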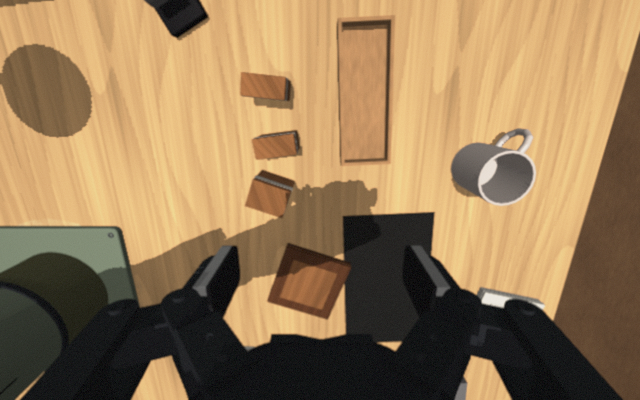

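The wrist view is clear: two thin boxes at (264,86) and (275,145), a thick one at (269,194), carton inside (364,90), flat at (310,280), mug at (493,175).

Run:
```python
from h import *
d=np.load("w1.npy",allow_pickle=True).item()
im=d["image"]; hsv=cv2.cvtColor(im,cv2.COLOR_BGR2HSV)
for n,(u,v) in dict(b1=(264,84),b2=(273,145),b3=(266,196),b3side=(277,180),table=(200,100),tshadow=(320,215),cart=(364,90),wall=(341,90),flat=(310,280),frame=(283,260),mat=(380,260)).items(): print(n,hsv[v,u],im[v,u])
```

```text
b1 [ 13 153 167] [ 67 110 167]
b2 [ 13 150 161] [ 66 108 161]
b3 [ 13 150 167] [ 69 112 167]
b3side [ 12 152  77] [31 50 77]
table [ 17 116 225] [123 181 225]
tshadow [ 17 121 133] [ 70 105 133]
cart [ 15 124 199] [102 149 199]
wall [ 15 126 194] [ 98 145 194]
flat [ 13 151 169] [ 69 111 169]
frame [ 12 179  57] [17 33 57]
mat [15 15 35] [33 34 35]
```

```bash
cat >> h.py <<'E'
def topmask(im,vmin=110):
    return cv2.inRange(cv2.cvtColor(im,cv2.COLOR_BGR2HSV),(10,135,vmin),(14,255,255))
def rects(d,m,z,amin=150):
    out=[]
    for c in cv2.findContours(m,cv2.RETR_EXTERNAL,cv2.CHAIN_APPROX_NONE)[0]:
        if cv2.contourArea(c)<amin: continue
        p=w(d,c[:,0],z)[:,:2].astype(np.float32); (x,y),(a,b),t=cv2.minAreaRect(p)
        if a<b: a,b,t=b,a,t+90
        out.append((round(x,1),round(y,1),round(a,1),round(b,1),round((t+90)%180-90,1)))  # t = long side's angle from +x
    return out
E
python3 - <<'E'
from h import *
d=np.load("w1.npy",allow_pickle=True).item()
m=topmask(d["image"]); m[300:]=0
print(rects(d,m,70))
# carton outline, mat
hsv=cv2.cvtColor(d["image"],cv2.COLOR_BGR2HSV)
c=rectify(d,(565,346),32,260,130,3); cv2.imwrite("pics/carton.png",c)
mm=cv2.inRange(hsv,(0,0,0),(180,90,60)); mm[:205]=0; mm[:,:335]=0; mm[:,440:]=0;mm[300:]=0
ys=[v for v in range(214,300,5)]
print([ (np.where(mm[v,335:440])[0][[0,-1]]+335).tolist() for v in (225,240,255)])
E
```

```text
[(475.0, 60.8, 95.5, 65.5, 0.0), (417.9, 207.1, 57.7, 44.3, -20.0), (431.4, 284.3, 58.8, 29.1, 7.4), (420.7, 364.8, 58.5, 29.0, -6.0)]
[[344, 431], [344, 430], [345, 429]]
```

View pics/carton.png

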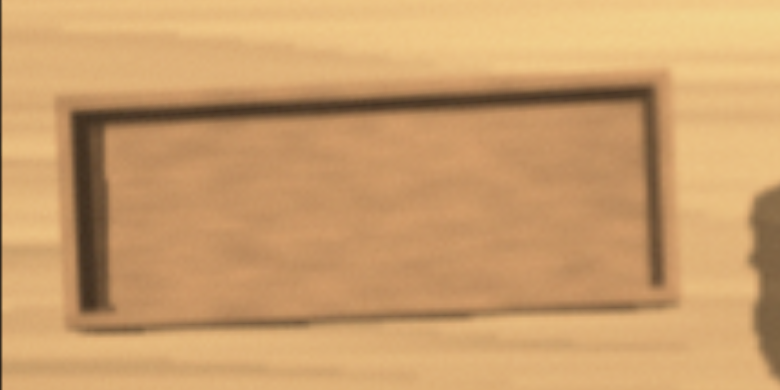

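```bash
python3 -m creep '[[0,[-0.194,0.254,-0.5],[0,0,-0.0083]],[0,[-0.193,0.253,-0.5],[0,0,-0.0083]],[0,[-0.193,0.253,-0.5],[0,0,-0.0083]],[0,[-0.194,0.254,-0.5],[0,0,-0.0083]],[0,[0,0,0],[0,0,0]],[0,[0,0,0],[0,0,0]]]'
python3 - <<'E'
from h import *
d=cap("wrist"); cv2.imwrite("pics/w2.png",d["image"])
m=topmask(d["image"]); print(rects(d,m,70))
E
```

```text
time: 2.12
position: [421.0, 364.5, 303.3]
tool_rot: [180.0, -0.0, 84.0]
force: [-0.5, -0.1, 0.8]
gripper_width: 1.001
gripper_force: 0.0
[(420.0, 368.3, 59.1, 24.2, -6.0)]
```

View pics/w2.png

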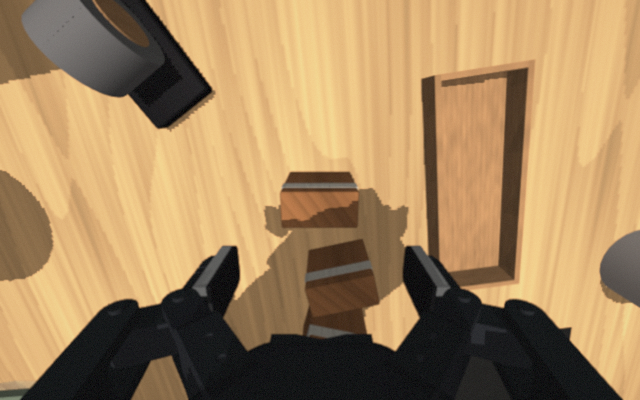

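The first box sits centred between the fingers (319,205), with the carton to the right at (478,170) and a clear approach.

```bash
python3 -m creep '[[0,[0,0,-0.5],[0,0,0]],[0,[0,0,-0.47],[0,0,0]],[0,[0,0,0],[0,0,0]],[1,[0,0,0],[0,0,0]],[1,[0,0,0],[0,0,0]],[1,[0,0,0],[0,0,0]],[1,[0,0,0],[0,0,0]],[1,[0,0,0],[0,0,0]],[1,[0,0,0],[0,0,0]]]' 50
```

```text
time: 3.3
position: [421.5, 364.6, 208.1]
tool_rot: [179.9, -0.1, 83.9]
force: [-1.0, -1.2, 12.1]
gripper_width: 0.692
gripper_force: 52.7
```

```bash
python3 -m creep '[[1,[0,0,0.4],[0,0,0]],[1,[0,0,0.6],[0,0,0]],[1,[0.463,0.209,0],[0,0,0.0157]],[1,[0.463,0.209,0],[0,0,0.0157]],[1,[0.464,0.209,0],[0,0,0.0157]],[1,[0,0,0],[0,0,0]],[1,[0,0,0],[0,0,0]]]'
python3 - <<'E'
from h import *
d=cap("wrist"); np.save("w3.npy",d,allow_pickle=True); cv2.imwrite("pics/w3.png",d["image"])
E
```

```text
time: 4.18
position: [556.1, 425.5, 306.7]
tool_rot: [180.0, -0.0, 92.2]
force: [-0.1, -0.5, -0.9]
gripper_width: 0.692
gripper_force: 55.2
```

View pics/w3.png

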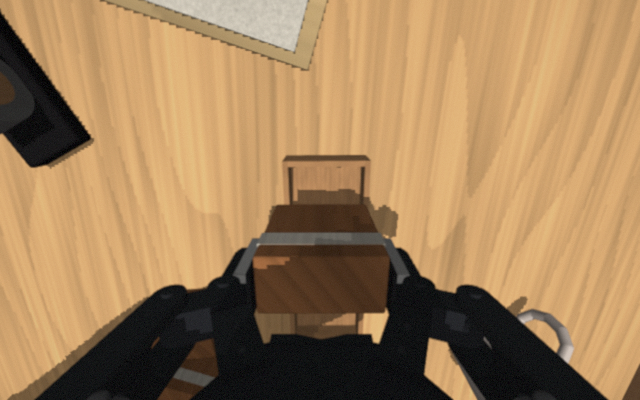

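The held box is square at (320,280), and the carton's far rim shows at (284..370,158).

Run:
```python
from h import *
d=np.load("w3.npy",allow_pickle=True).item()
im=d["image"]; c=im[140:210,265:390]
b=im.astype(int)
p=w(d,[[283.5,157],[370,156.5],[292,168],[362,168]],32); print(p.round(1))
cv2.imwrite("pics/w3c.png",cv2.resize(c,None,fx=6,fy=6,interpolation=cv2.INTER_CUBIC))
```

```text
[[522.5 458.3  32. ]
 [597.5 461.6  32. ]
 [529.9 448.8  32. ]
 [591.4 451.2  32. ]]
```

View pics/w3c.png

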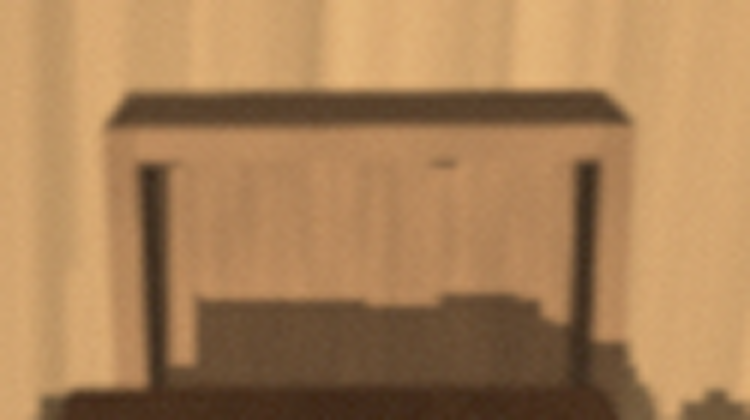

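```bash
python3 -m creep '[[1,[0.048,0.018,0],[0,0,0.001]],[1,[0,0,0],[0,0,0]],[1,[0,0,-0.3],[0,0,0]],[1,[0,0,-0.25],[0,0,0]],[1,[0,0,0],[0,0,0]],[1,[0,0,0],[0,0,0]]]'
```

```text
time: 4.97
position: [561.5, 427.6, 251.9]
tool_rot: [179.9, -0.1, 92.4]
force: [0.4, 0.2, 1.0]
gripper_width: 0.696
gripper_force: 55.1
```

```bash
python3 -m creep '[[1,[0,0,-0.1],[0,0,0]],[1,[0,0,-0.1],[0,0,0]],[1,[0,0,-0.1],[0,0,0]],[1,[0,0,-0.06],[0,0,0]],[1,[0,0,-0.02],[0,0,0]],[1,[0,0,0],[0,0,0]]]'
```

```text
time: 5.72
position: [561.2, 427.4, 213.3]
tool_rot: [-180.0, -0.0, 92.3]
force: [-6.2, -3.6, 12.5]
gripper_width: 0.694
gripper_force: 56.6
```

```bash
python3 -m creep '[[0,[0,0,0],[0,0,0]],[0,[0,0,0],[0,0,0]],[0,[0,0,0],[0,0,0]],[0,[0,0,0.3],[0,0,0]],[0,[0,0,0.6],[0,0,0]],[0,[-0.325,-0.358,0],[0,0,0.007]],[0,[-0.325,-0.358,0],[0,0,0.007]],[0,[-0.325,-0.358,0],[0,0,0.007]],[0,[-0.325,-0.358,0],[0,0,0.007]],[0,[0,0,0],[0,0,0]]]'; python3 -m creep '[[0,[0,0,0],[0,0,0]]]';python3 - <<'E'
from h import *
d=cap("wrist"); cv2.imwrite("pics/w4.png",d["image"])
m=topmask(d["image"],60); print(rects(d,m,70)); print(rects(d,m,75)); 
d=cap("top"); m=topmask(d["image"]); print(rects(d,m,75,30))
E
```

```text
time: 6.98
position: [431.6, 284.1, 303.1]
tool_rot: [-179.9, 0.0, 97.3]
force: [0.5, 0.4, 0.8]
gripper_width: 0.999
gripper_force: 0.0
time: 7.1
position: [433.4, 286.5, 302.8]
tool_rot: [180.0, -0.1, 97.3]
force: [0.1, 0.0, -0.4]
gripper_width: 1.004
gripper_force: 0.0
[(418.2, 210.1, 58.8, 49.5, -19.9), (430.4, 270.9, 68.7, 61.0, 88.7), (427.7, 310.8, 48.8, 6.8, 7.3), (515.4, 419.3, 25.9, 10.4, -87.8), (560.8, 427.3, 65.6, 31.7, 2.5)]
[(418.3, 213.9, 57.3, 48.3, -19.9), (430.2, 273.2, 67.0, 59.5, 88.7), (427.6, 312.1, 47.6, 6.7, 7.3), (513.1, 417.9, 25.2, 10.1, -87.8), (557.4, 425.7, 64.0, 30.9, 2.5)]
[(-2.4, 830.7, 44.5, 9.3, 2.5), (-18.3, -844.9, 98.6, 94.3, 78.9), (0.4, -681.1, 123.0, 102.4, -11.6), (183.2, 754.3, 67.1, 13.3, -77.0), (145.4, -1065.5, 400.0, 115.3, -5.0), (211.8, -826.7, 308.1, 38.3, 0.3), (432.3, 288.8, 61.8, 21.1, 13.2), (440.5, -292.6, 72.6, 48.0, 20.2), (468.3, 14.4, 79.8, 71.1, 67.4), (534.5, 825.4, 75.0, 22.0, 88.9), (543.7, -337.6, 78.6, 61.2, -72.8), (565.9, 415.7, 62.9, 55.9, -1.1), (560.8, 323.7, 175.6, 81.9, -88.9)]
```

View pics/w4.png

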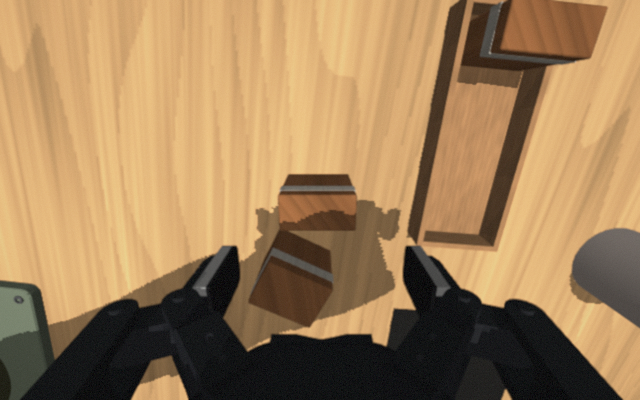

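The first box stands in the carton's far end (550,25), square to it. The second is roughly centred between the fingers at (317,205).

```bash
python3 -m creep '[[0,[0,0,-0.2],[0,0,0]],[0,[0,0,0],[0,0,0]],[0,[0,0,0],[0,0,0]]]'
```

```text
time: 7.58
position: [433.2, 286.3, 282.9]
tool_rot: [180.0, -0.0, 97.3]
force: [0.7, 0.8, -0.2]
gripper_width: 0.999
gripper_force: 0.0
```

```bash
python3 -m creep '[[0,[-0.018,-0.02,-0.4],[0,0,0]],[0,[0,0,-0.36],[0,0,0]],[0,[0,0,0],[0,0,0]],[1,[0,0,0],[0,0,0]],[1,[0,0,0],[0,0,0]],[1,[0,0,0],[0,0,0]],[1,[0,0,0],[0,0,0]],[1,[0,0,0],[0,0,0]],[1,[0,0,0],[0,0,0]]]' 50
```

```text
time: 8.7
position: [431.5, 284.3, 208.3]
tool_rot: [179.9, -0.1, 97.3]
force: [-0.4, -0.9, 10.4]
gripper_width: 0.697
gripper_force: 53.4
```

```bash
python3 -m creep '[[1,[0,0,0.4],[0,0,0]],[1,[0,0,0.6],[0,0,0]],[1,[0.328,0.26,0],[0,0,-0.0068]],[1,[0.328,0.26,0],[0,0,-0.0068]],[1,[0.328,0.26,0],[0,0,-0.0068]],[1,[0.328,0.26,0],[0,0,-0.0068]],[1,[0,0,0],[0,0,0]],[1,[0,0,-0.3],[0,0,0]],[1,[0,0,0],[0,0,0]],[1,[0,0,0],[0,0,0]]]'
```

```text
time: 9.95
position: [562.4, 388.0, 278.3]
tool_rot: [179.9, -0.1, 92.4]
force: [0.1, 0.8, -0.6]
gripper_width: 0.696
gripper_force: 54.9
```

```bash
python3 -m creep '[[1,[0,0,-0.2],[0,0,0]],[1,[0,0,-0.15],[0,0,0]],[1,[0,0,-0.12],[0,0,0]],[1,[0,0,-0.1],[0,0,0]],[1,[0,0,-0.06],[0,0,0]],[1,[0,0,-0.02],[0,0,0]],[1,[0,0,0],[0,0,0]]]'
```

```text
time: 10.82
position: [562.3, 388.0, 213.3]
tool_rot: [-180.0, -0.0, 92.4]
force: [-11.4, -6.5, 26.9]
gripper_width: 0.691
gripper_force: 58.3
```

```bash
python3 -m creep '[[0,[0,0,0],[0,0,0]],[0,[0,0,0],[0,0,0]],[0,[0,0,0],[0,0,0]],[0,[0,0,0.3],[0,0,0]],[0,[0,0,0.6],[0,0,0]],[0,[-0.289,-0.362,0],[0,0,-0.0249]],[0,[-0.289,-0.362,0],[0,0,-0.0249]],[0,[-0.289,-0.362,0],[0,0,-0.0249]],[0,[-0.289,-0.362,0],[0,0,-0.0249]],[0,[-0.289,-0.362,0],[0,0,-0.0249]]]'; python3 -m creep '[[0,[0,0,-0.2],[0,0,0]],[0,[0,0,0],[0,0,0]],[0,[0,0,0],[0,0,0]]]'
```

```text
time: 12.08
position: [416.9, 206.0, 301.8]
tool_rot: [180.0, -0.0, 69.9]
force: [1.0, 0.4, 0.0]
gripper_width: 0.999
gripper_force: 0.0
time: 12.45
position: [418.2, 207.3, 281.9]
tool_rot: [180.0, -0.0, 70.0]
force: [0.1, 0.2, 0.1]
gripper_width: 0.998
gripper_force: 0.0
```

```bash
python3 -m creep '[[0,[0,0,-0.4],[0,0,0]],[0,[0,0,-0.36],[0,0,0]],[0,[0,0,0],[0,0,0]],[1,[0,0,0],[0,0,0]],[1,[0,0,0],[0,0,0]],[1,[0,0,0],[0,0,0]],[1,[0,0,0],[0,0,0]],[1,[0,0,0],[0,0,0]],[1,[0,0,0],[0,0,0]]]' 50
```

```text
time: 13.58
position: [418.2, 207.3, 207.2]
tool_rot: [179.9, -0.1, 70.0]
force: [-0.7, -0.9, 10.6]
gripper_width: 0.694
gripper_force: 52.9
```

```bash
python3 -m creep '[[1,[0,0,0.4],[0,0,0]],[1,[0,0,0.6],[0,0,0]],[1,[0.293,0.269,0],[0,0,0.0249]],[1,[0.293,0.269,0],[0,0,0.0249]],[1,[0.293,0.269,0],[0,0,0.0249]],[1,[0.293,0.269,0],[0,0,0.0249]],[1,[0.293,0.269,0],[0,0,0.0249]],[1,[0,0,-0.3],[0,0,0]],[1,[0,0,0],[0,0,0]],[1,[0,0,0],[0,0,0]]]'
```

```text
time: 14.82
position: [564.4, 341.5, 277.4]
tool_rot: [179.9, -0.0, 92.4]
force: [0.3, 0.2, -1.4]
gripper_width: 0.695
gripper_force: 55.4
```

```bash
python3 -m creep '[[1,[0,0,-0.2],[0,0,0]],[1,[0,0,-0.15],[0,0,0]],[1,[0,0,-0.12],[0,0,0]],[1,[0,0,-0.1],[0,0,0]],[1,[0,0,-0.06],[0,0,0]],[1,[0,0,-0.02],[0,0,0]],[1,[0,0,0],[0,0,0]]]'
```

```text
time: 15.7
position: [564.3, 341.4, 212.1]
tool_rot: [-180.0, -0.0, 92.4]
force: [-9.5, -5.0, 24.8]
gripper_width: 0.698
gripper_force: 58.6
```

```bash
python3 -m creep '[[0,[0,0,0],[0,0,0]],[0,[0,0,0],[0,0,0]],[0,[0,0,0],[0,0,0]],[0,[0,0,0.3],[0,0,0]],[0,[0,0,0.6],[0,0,0]],[0,[0,-0.4,0.4],[0,0,0]],[0,[0,-0.45,0.4],[0,0,0]],[0,[0,-0.5,0.3],[0,0,0]],[0,[0,-0.55,0.3],[0,0,0]],[0,[0,-0.6,0.2],[0,0,0]]]' && python3 -m creep '[[0,[0,-0.6,0.2],[0,0,0]],[0,[0,-0.5,0.2],[0,0,-0.0067]],[0,[0,-0.4,0],[0,0,-0.0066]],[0,[0,0,0],[0,0,0]],[0,[0,0,0],[0,0,0]]]'
python3 - <<'E'
from h import *
d=cap("wrist"); np.save("w5.npy",d,allow_pickle=True); cv2.imwrite("pics/w5.png",d["image"])
E
python3 -m creep '[[0,[-0.1,-0.5,0],[0,0,0]],[0,[-0.1,-0.6,0],[0,0,0]],[0,[-0.1,-0.6,0],[0,0,0]],[0,[-0.1,-0.6,0],[0,0,0]],[0,[-0.1,-0.5,0],[0,0,0]],[0,[0,0,0],[0,0,0]],[0,[0,0,0],[0,0,0]]]'
python3 - <<'E'
from h import *
a=np.load("w5.npy",allow_pickle=True).item()["image"]
d=cap("wrist"); np.save("w6.npy",d,allow_pickle=True); cv2.imwrite("pics/w6.png",cv2.resize(np.hstack([a[:330,100:520],d["image"][:330,100:520]]),(800,314)))
m=topmask(d["image"]); print(rects(d,m,70)); print(rects(d,m,20))
E
```

```text
time: 16.95
position: [564.2, 90.8, 461.6]
tool_rot: [179.9, -0.0, 92.5]
force: [1.1, -1.2, -0.7]
gripper_width: 0.998
gripper_force: 0.0
time: 17.58
position: [564.5, -56.3, 499.9]
tool_rot: [-180.0, -0.0, 90.1]
force: [0.5, -0.1, 0.6]
gripper_width: 1.002
gripper_force: 0.0
time: 18.5
position: [515.1, -335.8, 499.8]
tool_rot: [-180.0, -0.1, 90.1]
force: [0.4, 1.0, -0.0]
gripper_width: 1.004
gripper_force: 0.0
[(551.4, -333.8, 76.9, 76.2, -71.6), (442.8, -288.4, 44.7, 39.7, -68.3)]
[(556.0, -343.2, 86.6, 85.8, -71.6), (433.7, -292.1, 50.3, 44.7, -68.3)]
```

View pics/w6.png

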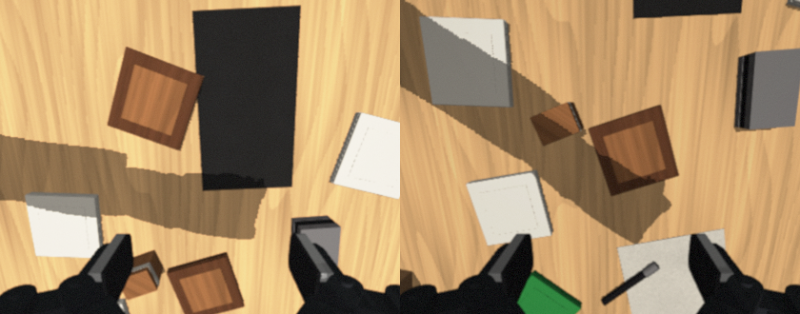

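Left half: the mat (246,97) with flat A (155,98) overlapping its near edge. Right half: the fourth box (557,123), half in shadow, beside flat B (635,150).

Run:
```python
from h import *
d=np.load("w6.npy",allow_pickle=True).item()
hsv=cv2.cvtColor(d["image"],cv2.COLOR_BGR2HSV)
for vm in (75,85,95):
    print([r for r in rects(d,topmask(d["image"],vm),70) if r[0]<480 and -340<r[1]<-250])
fm=cv2.inRange(hsv,(8,135,30),(14,255,255)); print("flatB",rects(d,fm,20))
d5=np.load("w5.npy",allow_pickle=True).item()
hsv=cv2.cvtColor(d5["image"],cv2.COLOR_BGR2HSV)
fm=cv2.inRange(hsv,(8,135,30),(14,255,255)); fm[240:]=0; print("flatA",rects(d5,fm,20))
mm=cv2.inRange(hsv,(0,0,0),(180,70,60)); mm[205:]=0; print("mat",rects(d5,mm,0))
cv2.imwrite("pics/b4.png",np.hstack([rectify(d,(440,-290),70,100,100,4),rectify(d,(440,-290),0,100,100,4)]))
```

```text
[(434.3, -291.8, 59.0, 44.9, 20.9)]
[(441.3, -289.2, 44.9, 44.0, -69.0)]
[(441.9, -289.0, 45.4, 42.4, -68.0)]
flatB [(875.5, -845.3, 41.0, 28.0, -89.7), (555.3, -342.7, 123.8, 122.4, -71.8), (424.2, -296.0, 66.4, 50.6, 20.9)]
flatA [(474.7, 19.4, 124.3, 122.7, -19.8)]
mat [(128.0, -1.0, 256.2, 8.1, 89.8), (624.6, 10.7, 285.8, 161.1, -87.4)]
```

View pics/b4.png

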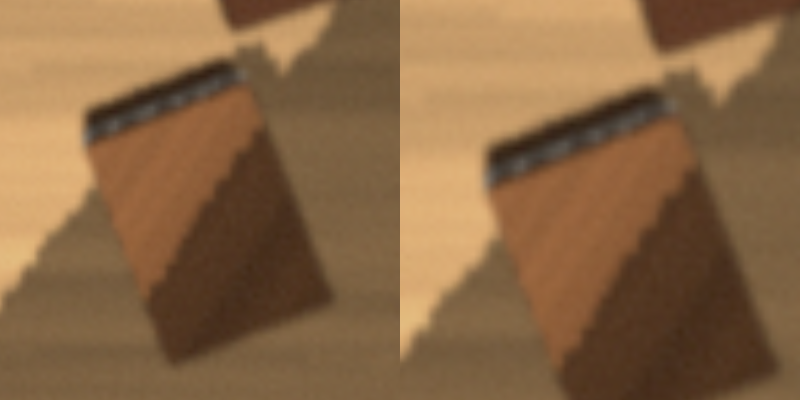

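The fourth box is 60x45 at (434.3,-291.8), turned 20.9°. All sizes agree with the spec.

```bash
python3 -m creep '[[0,[-0.202,0.11,-0.5],[0,0,0.0289]],[0,[-0.202,0.11,-0.5],[0,0,0.0289]],[0,[-0.202,0.11,-0.5],[0,0,0.0289]],[0,[-0.202,0.11,-0.5],[0,0,0.0289]],[0,[0,0,-0.2],[0,0,0]],[0,[0,0,0],[0,0,0]],[0,[0,0,0],[0,0,0]]]'
```

```text
time: 19.42
position: [434.2, -292.5, 281.0]
tool_rot: [180.0, 0.0, 110.9]
force: [0.6, 0.1, 0.5]
gripper_width: 0.999
gripper_force: 0.0
```

```bash
python3 -m creep '[[0,[0,0.005,-0.4],[0,0,0]],[0,[0,0,-0.36],[0,0,0]],[0,[0,0,0],[0,0,0]],[1,[0,0,0],[0,0,0]],[1,[0,0,0],[0,0,0]],[1,[0,0,0],[0,0,0]],[1,[0,0,0],[0,0,0]],[1,[0,0,0],[0,0,0]],[1,[0,0,0],[0,0,0]]]' 50
```

```text
time: 20.55
position: [434.0, -292.6, 205.9]
tool_rot: [179.9, 0.1, 110.8]
force: [-1.1, 1.3, 12.0]
gripper_width: 0.696
gripper_force: 52.7
```

```bash
python3 -m creep '[[1,[0,0,0.4],[0,0,0]],[1,[0,0,0.6],[0,0,0]],[1,[0.11,0.24,0.1],[0,0,-0.0085]],[1,[0.11,0.484,0],[0,0,-0.0085]],[1,[0.11,0.484,0],[0,0,-0.0085]],[1,[0.11,0.484,0],[0,0,-0.0085]],[1,[0.11,0.484,0],[0,0,-0.0085]],[1,[0.11,0.484,0],[0,0,-0.0085]],[1,[0.11,0.484,0],[0,0,-0.0085]],[1,[0.11,0.484,0],[0,0,-0.0085]]]' && python3 -m creep '[[1,[0.11,0.484,0],[0,0,-0.0085]],[1,[0.11,0.484,0],[0,0,-0.0085]],[1,[0.11,0.484,0],[0,0,-0.0085]],[1,[0.116,0.484,0],[0,0,-0.0085]],[1,[0,0.24,0],[0,0,0]],[1,[0,0,0],[0,0,0]],[1,[0,0,0],[0,0,0]]]'
```

```text
time: 21.8
position: [521.8, 72.2, 315.5]
tool_rot: [179.9, -0.0, 98.6]
force: [0.6, -0.1, -0.7]
gripper_width: 0.695
gripper_force: 55.6
time: 22.68
position: [566.2, 287.3, 315.0]
tool_rot: [180.0, -0.0, 92.4]
force: [-0.3, -0.7, -2.2]
gripper_width: 0.696
gripper_force: 55.5
```

```bash
python3 -m creep '[[1,[0,0.005,-0.4],[0,0,0]],[1,[0,0,-0.25],[0,0,0]],[1,[0,0,-0.12],[0,0,0]],[1,[0,0,-0.1],[0,0,0]],[1,[0,0,-0.1],[0,0,0]],[1,[0,0,-0.05],[0,0,0]],[1,[0,0,-0.02],[0,0,0]],[1,[0,0,0],[0,0,0]]]'
```

```text
time: 23.68
position: [566.2, 288.5, 211.0]
tool_rot: [-180.0, -0.0, 92.5]
force: [-5.5, -0.3, 10.5]
gripper_width: 0.696
gripper_force: 57.0
```

```bash
python3 -m creep '[[0,[0,0,0],[0,0,0]],[0,[0,0,0],[0,0,0]],[0,[0,0,0],[0,0,0]],[0,[0,0,0.3],[0,0,0]],[0,[0,0,0.6],[0,0,0]],[0,[-0.1,-0.1,0.6],[0,0,0]],[0,[-0.1,-0.1,0.6],[0,0,0]],[0,[-0.1,-0.1,0.6],[0,0,0]],[0,[0,0,0],[0,0,0]],[0,[0,0,0],[0,0,0]]]'
python3 - <<'E'
from h import *
d=cap("wrist"); cv2.imwrite("pics/w7.png",d["image"][:360])
print(rects(d,topmask(d["image"],85)[:360],75))
E
```

```text
time: 24.92
position: [536.1, 258.6, 479.7]
tool_rot: [-180.0, -0.0, 92.5]
force: [-0.6, -0.1, -0.4]
gripper_width: 1.001
gripper_force: 0.0
[(480.8, 61.6, 106.3, 106.2, 70.3), (565.9, 288.5, 60.4, 44.4, 3.8), (565.3, 339.1, 57.9, 45.6, 2.5), (563.1, 388.2, 58.0, 29.8, 2.5), (561.4, 426.6, 58.3, 29.9, 2.5)]
```

View pics/w7.png

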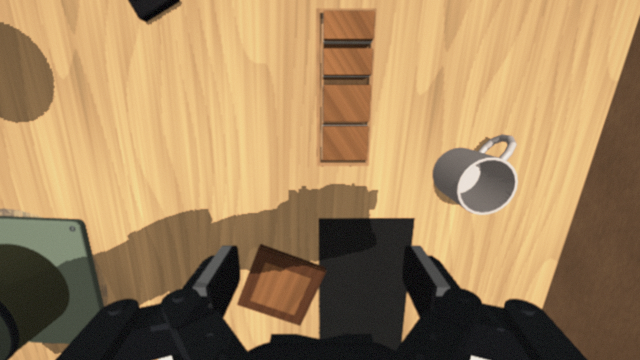

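All four boxes stand in one row in the carton (345,30…145). Flat A (282,283) is unmoved. Now the pushing: behind flat A's −y edge, with the open fingers along it.

```bash
python3 -m creep '[[0,[-0.129,-0.456,-0.257],[0,0,-0.0177]],[0,[-0.129,-0.456,-0.257],[0,0,-0.0177]],[0,[-0.129,-0.456,-0.257],[0,0,-0.0177]],[0,[-0.129,-0.456,-0.257],[0,0,-0.0177]],[0,[-0.129,-0.456,-0.257],[0,0,-0.0177]],[0,[-0.129,-0.456,-0.257],[0,0,-0.0177]],[0,[-0.129,-0.456,-0.257],[0,0,-0.0177]],[0,[0,0,0],[0,0,0]],[0,[0,0,0],[0,0,0]]]' && python3 -m creep '[[0,[0,0,-0.5],[0,0,0]],[0,[0,0,-0.4],[0,0,0]],[0,[0,0,-0.18],[0,0,0]],[0,[0,0,0],[0,0,0]],[0,[0,0,0],[0,0,0]]]'
python3 - <<'E'
from h import *
d=cap("wrist"); cv2.imwrite("pics/w8.png",d["image"])
d=cap("top"); hsv=cv2.cvtColor(d["image"],cv2.COLOR_BGR2HSV)
E
```

```text
time: 26.1
position: [446.0, -60.3, 299.7]
tool_rot: [-179.9, -0.0, 70.2]
force: [-0.1, 0.6, -0.4]
gripper_width: 0.998
gripper_force: 0.0
time: 26.72
position: [446.2, -60.1, 192.9]
tool_rot: [180.0, -0.0, 70.2]
force: [0.9, -0.5, -0.2]
gripper_width: 1.002
gripper_force: 0.0
```

View pics/w8.png

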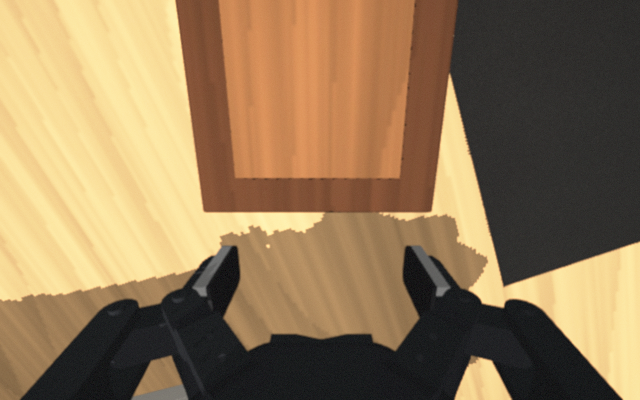

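Flat A's edge (204..433, row 211) is parallel to the finger line and centred on it.

```bash
for i in 1; do python3 -m creep '[[0,[0,0,-0.06],[0,0,0]],[0,[0,0,-0.06],[0,0,0]],[0,[0,0,-0.03],[0,0,0]],[0,[0,0,0],[0,0,0]]]'; done; python3 -m creep '[[0,[0,0,-0.03],[0,0,0]],[0,[0,0,0],[0,0,0]]]'
```

```text
time: 27.32
position: [445.9, -60.8, 176.9]
tool_rot: [-180.0, -0.0, 70.2]
force: [0.0, -0.2, 0.0]
gripper_width: 1.001
gripper_force: 0.0
time: 27.58
position: [445.9, -60.7, 174.0]
tool_rot: [-180.0, -0.0, 70.2]
force: [-0.6, 0.8, 1.0]
gripper_width: 1.002
gripper_force: 0.0
```

```bash
python3 -m creep '[[0,[0,0,-0.03],[0,0,0]],[0,[0,0,0],[0,0,0]]]'
```

```text
time: 27.82
position: [445.9, -60.7, 171.0]
tool_rot: [-180.0, -0.0, 70.2]
force: [-0.2, 0.0, -0.5]
gripper_width: 1.001
gripper_force: 0.0
```

```bash
python3 -m creep '[[0,[0,0,-0.05],[0,0,0]],[0,[0,0,0],[0,0,0]],[0,[0.019,0.052,0],[0,0,0]],[0,[0.019,0.052,0],[0,0,0]],[0,[0,0,0],[0,0,0]]]'; python3 -m creep '[[0,[0.036,0.047,0],[0,0,0.0124]],[0,[0.036,0.047,0],[0,0,0.0124]],[0,[0.036,0.047,0],[0,0,0.0124]],[0,[0.036,0.047,0],[0,0,0.0124]]]'
```

```text
time: 28.45
position: [449.9, -49.8, 166.2]
tool_rot: [-180.0, -0.0, 70.2]
force: [-0.6, 0.0, 0.2]
gripper_width: 1.001
gripper_force: 0.0
time: 28.95
position: [464.4, -31.2, 166.2]
tool_rot: [-180.0, -0.0, 79.3]
force: [-1.3, -3.9, 1.1]
gripper_width: 1.0
gripper_force: 1.7
```

```bash
python3 -m creep '[[0,[0.036,0.047,0],[0,0,0.0124]],[0,[0.036,0.047,0],[0,0,0.0124]],[0,[0.036,0.047,0],[0,0,0.0124]],[0,[0.036,0.047,0],[0,0,0.0124]],[0,[0.036,0.047,0],[0,0,0.0124]],[0,[0.036,0.047,0],[0,0,0.0124]],[0,[0,0,0],[0,0,0]]]'
cat >> h.py <<'E'
def flats(d,cut=400):
    hsv=cv2.cvtColor(d["image"],cv2.COLOR_BGR2HSV)
    m=cv2.inRange(hsv,(8,125,25),(15,255,255)); m[cut:]=0
    m=cv2.morphologyEx(m,cv2.MORPH_OPEN,np.ones((3,3)))
    return [r for r in rects(d,m,20) if 60<r[3]<160 and 60<r[2]<180]
E
python3 - <<'E'
from h import *
print(flats(cap("top")),flats(cap("wrist")))
E
```

```text
time: 29.82
position: [485.9, -2.6, 166.1]
tool_rot: [-180.0, -0.0, 92.6]
force: [-0.9, -0.8, 0.0]
gripper_width: 1.004
gripper_force: 0.0
[(0.5, 736.2, 143.2, 108.3, 37.1), (65.9, 377.5, 113.8, 96.4, -4.8), (135.6, 504.1, 84.8, 62.8, 7.3), (194.4, 626.7, 65.7, 61.8, -0.8), (190.5, -53.1, 116.2, 72.5, 34.8), (306.9, -65.4, 127.9, 126.0, 77.7), (464.7, -78.7, 82.6, 80.6, 68.6), (497.5, 864.2, 144.0, 90.0, -0.9), (548.2, -342.2, 156.6, 144.5, -75.1)] [(481.2, 59.6, 122.2, 100.1, 2.8)]
```

```bash
python3 -m creep '[[0,[0,-0.2,0],[0,0,0]],[0,[0,0,0.6],[0,0,0]],[0,[0,0,0.4],[0,0,-0.05]],[0,[-0.1,0.1,0],[0,0,-0.0556]],[0,[-0.1,0.1,0],[0,0,-0.0556]],[0,[-0.1,0.1,0],[0,0,-0.0556]],[0,[-0.1,0.1,0],[0,0,-0.0556]],[0,[-0.1,0.1,0],[0,0,-0.0556]],[0,[-0.1,0.1,0],[0,0,-0.0556]],[0,[-0.1,0.1,0],[0,0,-0.0556]]]' && python3 -m creep '[[0,[-0.1,0.1,0],[0,0,-0.0556]],[0,[-0.1,0.1,0],[0,0,-0.006]],[0,[0,0,0],[0,0,0]],[0,[0,0,0],[0,0,0]]]'
python3 - <<'E'
from h import *
d=cap("wrist");print(flats(d)); print(ctrl.get_obs()["q"].round())
E
```

```text
time: 31.18
position: [415.3, 47.1, 266.1]
tool_rot: [-180.0, -0.0, 13.1]
force: [0.2, 0.6, 0.1]
gripper_width: 1.001
gripper_force: 0.0
time: 31.68
position: [396.0, 66.4, 266.1]
tool_rot: [-180.0, -0.0, 2.4]
force: [-0.4, -0.2, -0.2]
gripper_width: 1.002
gripper_force: 0.0
[(479.4, 70.9, 123.4, 120.5, -87.3)]
[-28.  47.  25. 129. -69.  19. -30.]
```

```bash
python3 -m creep '[[0,[-0.02,0,-0.5],[0,0,0.001]],[0,[0,0,-0.35],[0,0,0]],[0,[0,0,-0.15],[0,0,0]],[0,[0,0,0],[0,0,0]],[0,[0,0,0],[0,0,0]]]'
```

```text
time: 32.35
position: [411.4, 68.7, 196.1]
tool_rot: [179.8, 0.4, 2.6]
force: [0.2, -0.0, -0.0]
gripper_width: 0.997
gripper_force: 0.0
```

The reach limit shows up here, so I'll tilt the tool 15° with the tips toward the base.

```bash
python3 -m creep '[[0,[0,0,0.5],[0,0,0]],[0,[0.13,0,0.1],[-0.0019,0.0416,0]],[0,[0.13,0,0],[-0.0019,0.0416,0]],[0,[0,0,0],[0,0,0]],[0,[0,0,0],[0,0,0]]]'
python3 - <<'E'
from h import *
print(ctrl.get_obs()["q"].round(),flats(cap("wrist")))
E
```

```text
time: 32.98
position: [436.3, 69.2, 216.2]
tool_rot: [-179.1, 11.4, 3.1]
force: [-0.1, -0.5, 0.0]
gripper_width: 0.998
gripper_force: 0.0
[-30.  58.  34. 117. -56.  37. -41.] [(470.3, 70.3, 122.6, 100.9, -87.1)]
```

```bash
python3 -m creep '[[0,[0,0,0.2],[-0.004,0.02,-0.0027]],[0,[0,0,0],[0,0,0]],[0,[0,0,0],[0,0,0]]]'
python3 - <<'E'
from h import *
o=ctrl.get_obs(); R=Ro.from_euler("xyz",o["tool_rot"],degrees=True).as_matrix(); print(o["q"].round(),o["position"].round(1),o["tool_rot"].round(1),(o["position"]+160*R[:,2]).round(1),R[:,1].round(3))
E
```

```text
time: 33.4
position: [436.4, 69.0, 235.7]
tool_rot: [-179.6, 15.2, 2.5]
force: [0.2, -0.0, -0.5]
gripper_width: 1.0
gripper_force: 0.0
[-32.  57.  38. 115. -50.  44. -47.] [436.4  69.  235.7] [-179.6   15.2    2.5] [394.5  68.4  81.3] [ 0.041 -0.999 -0.007]
```

```bash
python3 -m creep '[[0,[0,0,-0.4],[0,0,0]],[0,[0,0,-0.25],[0,0,0]],[0,[0,0,-0.08],[0,0,0]],[0,[0,0,0],[0,0,0]],[0,[0,0,0],[0,0,0]]]'
```

```text
time: 34.02
position: [436.7, 69.0, 163.6]
tool_rot: [-179.6, 15.3, 2.5]
force: [-0.3, -0.1, -0.7]
gripper_width: 1.002
gripper_force: 0.0
```

```bash
python3 -m creep '[[0,[0.08,0.004,0],[0,0,0]],[0,[0.05,0.002,0],[0,0,0]],[0,[0.1,0.005,0],[0,0,0]],[0,[0.1,0.005,0],[0,0,0]],[0,[0.15,0.007,0],[0,0,0]],[0,[0.15,0.007,0],[0,0,0]],[0,[0.15,0.007,0],[0,0,0]],[0,[0.15,0.007,0],[0,0,0]],[0,[0.15,0.007,0],[0,0,0]]]'; python3 -m creep '[[0,[0.12,0.005,0],[0,0,0]],[0,[0.08,0.004,0],[0,0,0]],[0,[0.05,0.002,0],[0,0,0]],[0,[0,0,0],[0,0,0]]]'
python3 - <<'E'
from h import *
print(flats(cap("wrist")))
E
```

```text
time: 35.15
position: [544.7, 74.2, 163.2]
tool_rot: [-179.6, 15.4, 2.5]
force: [-6.1, 0.1, 5.7]
gripper_width: 1.0
gripper_force: 4.0
time: 35.65
position: [569.7, 75.2, 163.1]
tool_rot: [-179.6, 15.4, 2.5]
force: [-3.1, -0.4, 3.6]
gripper_width: 1.002
gripper_force: 1.8
[(591.3, 75.5, 121.9, 95.1, -87.6)]
```

```bash
python3 -m creep '[[0,[0.08,0.004,0],[0,0,0]],[0,[0.06,0.003,0],[0,0,0]],[0,[0.03,0.001,0],[0,0,0]],[0,[0,0,0],[0,0,0]],[0,[-0.2,0,0],[0,0,0]],[0,[-0.05,0,0.5],[-0.0019,-0.04,0]],[0,[-0.2,0,0.6],[-0.0019,-0.04,0]],[0,[-0.3,0,0.6],[0,0,0]],[0,[-0.3,0,0.6],[0,0,0]],[0,[0,0,0],[0,0,0]]]'; python3 -m creep '[[0,[0,0,0],[0,0,0]]]'
python3 - <<'E'
from h import *
d=cap("wrist"); f=flats(d); print(f); np.save("w9.npy",d,allow_pickle=True)
hsv=cv2.cvtColor(d["image"],cv2.COLOR_BGR2HSV)
mm=cv2.inRange(hsv,(0,0,0),(180,70,60)); print("mat",rects(d,mm,0,2000))
E
```

```text
time: 36.95
position: [485.3, 75.9, 387.3]
tool_rot: [179.2, 0.7, 2.3]
force: [0.7, 0.3, -1.6]
gripper_width: 0.996
gripper_force: 0.0
time: 37.08
position: [486.1, 76.3, 383.8]
tool_rot: [179.1, 0.9, 2.3]
force: [-0.1, -0.5, -0.1]
gripper_width: 1.002
gripper_force: 0.0
[(563.8, 365.8, 141.4, 78.6, -87.8), (608.7, 76.3, 124.1, 100.3, -87.4)]
mat [(276.4, 504.0, 119.7, 58.7, -60.3), (219.3, 43.9, 1049.8, 301.7, -88.9), (605.7, 9.3, 286.8, 124.4, -87.3)]
```

```bash
python3 -m creep '[[0,[0.09,-0.49,0.02],[0,0,0.0589]],[0,[0.09,-0.49,0.02],[0,0,0.0589]],[0,[0.09,-0.49,0.02],[0,0,0.0589]],[0,[0.09,-0.49,0.02],[0,0,0.0589]],[0,[0.09,-0.49,0.02],[0,0,0.0589]],[0,[0.09,-0.49,0.02],[0,0,0.0589]],[0,[0.09,-0.49,0.02],[0,0,0.0589]],[0,[0.09,-0.49,0.02],[0,0,0.0589]],[0,[0.09,-0.49,0.02],[0,0,0.0589]],[0,[0.09,-0.49,0.02],[0,0,0.0589]]]'; python3 -m creep '[[0,[0,0,0],[0,0,0]],[0,[0,0,0],[0,0,0]]]'
python3 - <<'E'
from h import *
d=cap("wrist"); f=flats(d); print(f,ctrl.get_obs()["q"].round())
o=ctrl.get_obs();R=Ro.from_euler("xyz",o["tool_rot"],degrees=True)
G=Ro.from_euler("xyz",[180,0,108.2],degrees=True); print((G*R.inv()).as_rotvec()/np.pi)
E
```

```text
time: 38.38
position: [575.9, -416.1, 402.6]
tool_rot: [179.1, 0.9, 108.6]
force: [0.4, 0.4, 0.3]
gripper_width: 1.003
gripper_force: 0.0
time: 38.62
position: [575.9, -414.0, 402.5]
tool_rot: [179.1, 0.8, 108.2]
force: [-0.7, 0.2, 0.1]
gripper_width: 1.001
gripper_force: 0.0
[(537.3, -373.8, 123.6, 123.1, 18.1)] [ 29.  55.  13.  50. -11.  74.  58.]
[ 0.00300244  0.00628627 -0.00057017]
```

Flat B now lies at (537,-374), so it was knocked about 36 mm. I'll check again from closer.

```bash
python3 -m creep '[[0,[-0.06,-0.2,-0.45],[0.003,0.0063,-0.0006]],[0,[-0.06,-0.21,-0.45],[0,0,0]],[0,[0,0,0],[0,0,0]],[0,[0,0,0],[0,0,0]]]'
python3 - <<'E'
from h import *
d=cap("wrist"); print(flats(d)); print([f for f in flats(cap("top")) if f[0]>420 and abs(f[1])<500])
E
```

```text
time: 39.17
position: [564.7, -454.0, 315.4]
tool_rot: [179.9, 0.1, 108.3]
force: [0.3, 0.3, 1.1]
gripper_width: 1.0
gripper_force: 0.0
[(537.2, -374.2, 123.5, 123.3, -72.0)]
[(542.5, -380.5, 174.3, 146.4, -77.9), (621.2, 75.8, 129.6, 127.2, -87.5)]
```

```bash
python3 -m creep '[[0,[0,0,-0.5],[0,0,0]],[0,[0,0,-0.5],[0,0,0]],[0,[0,0,-0.35],[0,0,0]],[0,[0,0,-0.14],[0,0,0]],[0,[0,0,0],[0,0,0]],[0,[0,0,0],[0,0,0]]]'
```

```text
time: 40.02
position: [564.4, -455.2, 167.0]
tool_rot: [179.9, 0.2, 108.2]
force: [0.3, 0.0, 0.7]
gripper_width: 1.003
gripper_force: 0.0
```

```bash
python3 -m creep '[[0,[-0.02,0.06,0],[0,0,0]],[0,[-0.018,0.055,0],[0,0,0]],[0,[-0.027,0.06,0],[0,0,-0.0087]],[0,[-0.027,0.06,0],[0,0,-0.0087]],[0,[-0.027,0.06,0],[0,0,-0.0087]],[0,[-0.027,0.06,0],[0,0,-0.0087]],[0,[-0.027,0.06,0],[0,0,-0.0087]],[0,[-0.027,0.06,0],[0,0,-0.0087]],[0,[-0.027,0.06,0],[0,0,-0.0087]],[0,[-0.027,0.06,0],[0,0,-0.0087]]]'; python3 -m creep '[[0,[-0.027,0.06,0],[0,0,-0.0087]],[0,[-0.027,0.06,0],[0,0,-0.0087]],[0,[0.01,0.1,0],[0,0,0]],[0,[0.01,0.1,0],[0,0,0]],[0,[0,0,0],[0,0,0]]]'
python3 - <<'E'
from h import *
print(flats(cap("wrist")))
E
```

```text
time: 41.28
position: [538.3, -395.0, 165.0]
tool_rot: [180.0, 0.1, 95.6]
force: [-0.1, -3.0, 3.4]
gripper_width: 1.004
gripper_force: 2.1
time: 41.9
position: [535.5, -362.1, 164.7]
tool_rot: [-180.0, -0.0, 92.6]
force: [-0.9, -0.0, -0.3]
gripper_width: 1.002
gripper_force: 0.0
[(532.1, -299.8, 122.1, 98.8, 2.7)]
```

```bash
python3 -m creep '[[0,[0.01,0.1,0.015],[0,0,0]],[0,[0.02,0.2,0],[0,0,0]],[0,[0.02,0.2,0],[0,0,0]],[0,[0.02,0.2,0],[0,0,0]],[0,[0.02,0.2,0],[0,0,0]],[0,[0.02,0.2,0],[0,0,0]],[0,[0.02,0.2,0],[0,0,0]],[0,[0.02,0.2,0],[0,0,0]],[0,[0.01,0.1,0],[0,0,0]],[0,[0,0,0],[0,0,0]]]';  python3 - <<'E'
from h import *
print(flats(cap("wrist")))
E
```

```text
time: 43.2
position: [551.3, -202.7, 166.5]
tool_rot: [180.0, 0.1, 92.6]
force: [-0.5, -0.6, 0.0]
gripper_width: 0.998
gripper_force: 0.0
[(548.2, -139.9, 122.2, 98.3, 2.7)]
```

Sticking well; 71 mm more.

```bash
python3 -m creep '[[0,[0.015,0.15,0],[0,0,0]],[0,[0.02,0.2,0],[0,0,0]],[0,[0.015,0.15,0],[0,0,0]],[0,[0.01,0.1,0],[0,0,0]],[0,[0.005,0.06,0],[0,0,0]],[0,[0.005,0.05,0],[0,0,0]],[0,[0,0,0],[0,0,0]]]'; python3 -m creep '[[0,[0,-0.2,0],[0,0,0]],[0,[0,0,0.6],[0,0,0]],[0,[0,0,0.6],[0,0,0]],[0,[0,0,0.6],[0,0,0]],[0,[0,0,0.6],[0,0,0]],[0,[0,0,0],[0,0,0]],[0,[0,0,0],[0,0,0]]]'
python3 - <<'E'
from h import *
d=cap("wrist"); print(flats(d),flats(cap("top"))[-3:])
E
```

```text
time: 44.12
position: [558.1, -132.1, 166.4]
tool_rot: [180.0, 0.1, 92.6]
force: [0.2, -0.9, -0.4]
gripper_width: 0.998
gripper_force: 0.0
time: 45.0
position: [557.8, -153.3, 406.0]
tool_rot: [-180.0, 0.1, 92.5]
force: [-1.2, 0.1, -0.5]
gripper_width: 1.001
gripper_force: 0.0
[(554.8, -59.0, 123.7, 123.7, -87.4)] [(515.8, 864.1, 84.8, 66.2, -84.1), (549.4, -273.7, 149.0, 64.8, -35.8), (621.2, 54.3, 168.4, 129.6, 89.3)]
```

```bash
python3 -m creep '[[0,[-0.099,0.1,-0.1],[0,0,-0.0556]],[0,[-0.099,0.1,-0.1],[0,0,-0.0556]],[0,[-0.099,0.1,-0.1],[0,0,-0.0556]],[0,[-0.099,0.1,-0.1],[0,0,-0.0556]],[0,[-0.099,0.1,-0.1],[0,0,-0.0556]],[0,[-0.099,0.1,-0.1],[0,0,-0.0556]],[0,[-0.099,0.1,-0.1],[0,0,-0.0556]],[0,[-0.099,0.1,-0.1],[0,0,-0.0556]],[0,[-0.099,0.1,-0.1],[0,0,-0.0556]],[0,[0,0,0],[0,0,0]]]'; python3 -m creep '[[0,[0,0,-0.4],[0,0,0]],[0,[0,0,-0.4],[0,0,0]],[0,[0,0,0],[0,0,0]],[0,[0,0,0],[0,0,0]]]'
python3 - <<'E'
from h import *
d=cap("wrist"); print(flats(d))
E
```

```text
time: 46.35
position: [468.7, -62.1, 315.5]
tool_rot: [180.0, 0.3, 2.6]
force: [1.1, 0.3, -0.3]
gripper_width: 1.0
gripper_force: 0.0
time: 46.85
position: [469.3, -63.0, 237.7]
tool_rot: [180.0, 0.0, 2.6]
force: [0.5, -0.2, -0.3]
gripper_width: 1.005
gripper_force: 0.0
[(548.6, -58.9, 123.2, 110.1, -87.4)]
```

```bash
python3 -m creep '[[0,[0,0,-0.4],[0,0,0]],[0,[0,0,-0.31],[0,0,0]],[0,[0,0,0],[0,0,0]],[0,[0,0,0],[0,0,0]]]'
```

```text
time: 47.4
position: [469.4, -62.6, 167.0]
tool_rot: [180.0, -0.0, 2.5]
force: [-0.5, -0.6, 0.8]
gripper_width: 1.001
gripper_force: 0.0
```

```bash
python3 -m creep '[[0,[0.08,0.004,0],[0,0,0]],[0,[0.05,0.002,0],[0,0,0]],[0,[0.1,0.005,0],[0,0,0]],[0,[0.15,0.007,0],[0,0,0]],[0,[0.15,0.007,0],[0,0,0]],[0,[0.13,0.006,0],[0,0,0]],[0,[0.1,0.004,0],[0,0,0]],[0,[0.05,0.002,0],[0,0,0]],[0,[0.03,0.001,0],[0,0,0]],[0,[0,0,0],[0,0,0]]]'; python3 -m creep '[[0,[-0.2,0,0],[0,0,0]],[0,[0,0,0.6],[0,0,0]],[0,[0,0,0.6],[0,0,0]],[0,[0,0,0.6],[0,0,0]],[0,[0,-0.1,0.6],[0,0,0.05]],[0,[0,-0.4,0.2],[0,0,0.056]],[0,[0,-0.5,0],[0,0,0.056]],[0,[0,-0.5,0],[0,0,0.056]],[0,[0,-0.5,0],[0,0,0.056]],[0,[0,0,0],[0,0,0.056]]]'
python3 - <<'E'
from h import *
print([f for f in flats(cap("top")) if f[0]>500])
E
```

```text
time: 48.65
position: [553.1, -58.7, 165.5]
tool_rot: [180.0, 0.1, 2.5]
force: [0.5, 0.2, -0.8]
gripper_width: 1.0
gripper_force: 0.0
time: 49.9
position: [531.8, -262.4, 425.4]
tool_rot: [179.9, 0.2, 61.9]
force: [0.3, 0.6, 0.9]
gripper_width: 0.998
gripper_force: 0.0
[]
```

```bash
python3 -m creep '[[0,[0.05,0.4,0.15],[0,0,0.052]],[0,[0.05,0.4,0.15],[0,0,0.052]],[0,[0.05,0.4,0.15],[0,0,0.052]],[0,[0.05,0.4,0.15],[0,0,0]],[0,[0.05,0.3,0.15],[0,0,0]],[0,[0,0,0],[0,0,0]],[0,[0,0,0],[0,0,0]],[0,[0,0,0],[0,0,0]]]'
python3 - <<'E'
from h import *
d=cap("wrist"); np.save("w10.npy",d,allow_pickle=True)
im=d["image"]; cv2.imwrite("pics/w10.png",im)
print(flats(d)); hsv=cv2.cvtColor(im,cv2.COLOR_BGR2HSV)
M=rectify(d,(624.6,10.7),0,320,200,2); cv2.imwrite("pics/mat.png",M)
E
```

```text
time: 50.95
position: [557.8, -69.4, 500.2]
tool_rot: [-180.0, 0.1, 89.9]
force: [-0.2, 0.0, -0.1]
gripper_width: 0.998
gripper_force: 0.0
[(625.9, -55.3, 124.5, 124.4, -87.5), (620.5, 76.0, 125.3, 124.8, -87.5)]
```

View pics/mat.png

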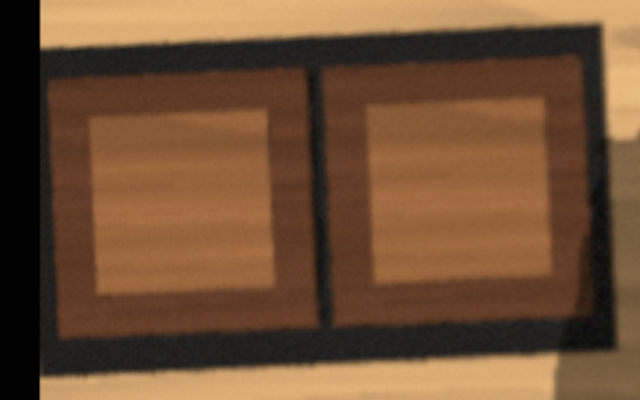

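Both flats lie side by side on the mat, square to within 0.2°. The mat's border shows all round except at its left end, which runs out of the picture at column 40; by the numbers there is about 16 mm of mat left there.

```bash
python3 -c "
from station import ticket
print(ticket.hand_in())"
```

```text
the job is handed in; nothing more can be done
None
```

The job is handed in, though no verdict came back: all four boxes that were out stand in one row in the carton, and both flat sets lie side by side on the mat, square to it; the mug and cassettes were not touched.

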